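# Close the lock case and hold the thumb-turn on its D spindle

### The arm

A 6-joint arm with a two-finger parallel gripper is mounted at the origin on the work surface. World frame = base frame: x ahead of the robot, y to its left, z up, the work surface at z = 0. Lengths are in m, angles in rad, forces in N, time in s.
With the tool pointing down it reaches from about 0.25 to 0.725 m from the base axis. Payload 9.7 kg.
Tool frame: the origin (TCP) lies midway between the tips of the shut fingers; the grasp point (between the pads) lies 19 mm behind it; z points along the fingers, y is the direction in which the jaws open and shut (so a half turn about z gives the same grasp; the last joint's range is limited). The gripper opens to 85 mm and grips with 20 to 120 N. Pads are 22 mm wide; open, the fingers measure 114 mm over their backs; the gripper's body (76 mm by 85 mm) begins 54 mm behind the grasp point. The pads swing forward as they close: fully open they stand 13 mm farther back than shut.
Start: joints at [-1.254, 0.087, 0.176, 1.66, 0, 1.571], TCP at [0.171, -0.523, 0.231] pointing down, gripper open.
Joint ranges: [-3.13, 3.13], [-0.85, 1.81], [-1.15, 1.24], [-2.2, 2.28], [-1.44, 1.52], [-3.14, 3.14]. Speed limits (rad/s): [2.22, 2.22, 2.57, 3.14, 3.14, 3.14].

### API

Orientations are given as [roll, pitch, yaw] about the fixed x, y, z axes, in that order (R = Rz(yaw) Ry(pitch) Rx(roll)).
In Python, from workcell import ctrl gives the robot as it stands.
- The arm moves only by the tool drive_tool, never from a script. Its argument "steps" is a list of rows, each a list of 3 entries, a list of its own where there are three numbers: the turn, a rotation vector about the tool's x, y, z in rad, then the shift along the tool's x, y, z in m, then the finger opening in m, from 0 to 0.0854. A call has exactly 5 rows; each row is the pose to reach, as a shift and turn from the pose measured when the call began, along the tool's axes at that moment; what a row does not reach only later rows make up. A row lasts 1/8 s, in which the tool goes at most 62.5 mm and 10.7 degrees, less where a joint would pass 70% of its speed; a pose out of reach is approached as far as the arm can. A call with a gripper value outside its range is refused whole. The fingers move at their own pace and stop on an object; "grip_force" is the grip in N (left out, the last holds). Time passes only in rows, so rows that repeat a pose let the fingers close, or fill a call up. It gives the time, the measured TCP pose, the force and the opening at its end, in the units of the state.
- ctrl.get_obs(): the state, without advancing time (a new reading comes with each control period).
- ctrl.get_image(name): name is "side" or "top" or "wrist"; returns a dict with "pixels" (480x640x3 uint8, red, green, blue), "fx", "fy", "cx", "cy" (pixels), "R" (3x3) and "t" (3): a world point X has camera coordinates R X + t; the wrist camera has in their place "tool_from_camera" (4x4, takes a point from camera to tool coordinates, whose origin is the TCP and whose axes are the flange's). Camera axes: x right, y down, z forward; pixel columns grow to the right and rows downward; lengths in m; the calibration is good to about 2 mm. The wrist camera is an equidistant fisheye: a pixel r from the principal point sees the ray r / f radians off the axis. A picture is of the moment at which its call begins: read the wrist's pose just before it. There is no depth.
- ctrl.hand_in(): hands the job in, once; it reports no verdict.
The state is a dict: "clock": time; "joints": joint angles; "joint_vel": joint speeds; "effort": joint torques, N m; "eef_pos": TCP position; "orientation": TCP orientation; "force": force on the tool from outside, world axes, zero at the start; "torque": the same for the moment, N m; "width": finger opening in m.
Only numpy, scipy, OpenCV 4.12 (cv2) and the standard library are available. Lean on these libraries where they do the work, as an engineer would, in place of code of your own. Each camera call takes 0.05 s, during which the arm holds its last target.

### The job

On the locksmith's bench, first press the raised free end of the lock case's grey cover down until the cover is seated level on the case. Then pick up the pointed aluminium thumb-turn knob, turn it so that its point faces the way the spindle's flat faces, push it onto the D-shaped spindle and press it fully home against the sprung collar. Finish while still holding the knob pressed down, not letting go, and leave everything else on the bench where it is.

Things in the scene. Friction and masses are not known exactly. Their poses are not given: they have to be found in the camera images.
- case: Steel lock case, open box 140 (x) x 96 (y) x 36 mm high, fixed on the bench between two wooden cleats (50 mm long, out to y = +-73 mm, 20 mm high). Origin: centre of its underside, on the bench. The grey cover is hinged at its +x end; the spindle stands on its vertical centre line.
- cover (a joint): Tilt of the case's grey steel cover (148 x 104 mm plate, 44 mm square opening round the spindle), rad. Hinge line along y at x = +74 mm, 42 mm up in the case's frame. 0: seated level, top face 42 mm above the bench (hard stop); positive: its free (-x) end stands up. Stays where left; stiff: 5 to 6 N at the free end moves it down.
- cover_press (a point): Where to press the cover: on its top face, on the middle line, 14 mm in from the free edge, 134 mm from the hinge line. x: along the cover towards the hinge, z: its upward normal. With the cover seated it is at x = -60 mm, height 42 mm in the case's frame.
- spindle_tip (a point): Top end, on the axis, of the upright brass D-shaped spindle: 14 mm diameter, a flat 2.5 mm from the axis, top edge chamfered 1.5 mm. x axis: horizontal, points straight out of the flat. The tip is 66 mm above the bench, 24 mm above the seated cover. It turns only against stiff friction (0.4 N m).
- collar (a joint): How far the sprung steel collar is pressed down, m: 0 up, 0.006 fully down (hard stop). It is 32 mm in diameter, round the spindle, top face 51 mm above the bench when up, 45 mm when down. 3 N start it moving, 10 N hold it fully down; it springs back when let go.
- knob_center (a point): Centre of the loose aluminium thumb-turn knob (120 g), on its bore axis, half-way up its 48 mm height. It stands upright on the bench, bore underneath. From above: 24 mm thick (y), parallel sides from x = -6 to +20 mm, rounded tail to x = -18, tapered point to x = +36 with a dark index line on top. On the spindle with the collar fully down this point is 69 mm above the bench.
- knob_foot (a point): Centre of the mouth of the D bore in the knob's underside, 24 mm below knob_center. Bore: 15.6 mm diameter, 24 mm deep, flat wall 3.3 mm from the axis on the +x (pointed) side. It fits when the knob's x axis points as the spindle tip's x axis, within about 7 degrees and 1 mm. Fully home it is 45 mm above the bench, 21 mm below the tip.
- knob_point (a point): Middle of the knob's pointed end face, half-way up, 36 mm from the bore axis.
- padlock: Brass padlock standing upright, 22 x 45 x 70 mm. Bystander. Origin: centre of its underside.
- lock_cylinder: Lying brass lock cylinder, 66 mm long, 28 mm wide, 33 mm high. Bystander. Origin: centre of its underside.
- round_knob: Round steel door knob on a round foot, 52 mm diameter, 50 mm high, no pointed end. Bystander, not the knob to fit. Origin: centre of its underside.
- screwdriver: Screwdriver with black handle, 190 mm long, lying. Bystander. Origin: middle of its underside.
- mug: White mug, 80 mm diameter, 95 mm high. Bystander. Origin: centre of its underside.
- pin_jar: Small glass jar with dark cap, 48 mm diameter, 60 mm high. Bystander. Origin: centre of its underside.
- pin_tray: Black divided tray, 220 x 160 x 28 mm. Bystander. Origin: centre of its underside.
Not all that is in view belongs to the job. Leave any red or turquoise look-alike of the case alone. There is more than one size of the part that bears knob_center; the job needs the larger.

How it is judged:
On the way, in this order (a step that is already met when the one before it is completed fails the run):
1. the cover is pressed down level while the knob is not yet on the spindle (value of joint cover below 0.02 rad and horizontal distance between knob_foot and spindle_tip above 0.05 m), for 0.2 s.
2. the knob has slid onto the spindle, flat to flat, with the cover still level (value of joint cover below 0.02 rad and z of knob_foot in the frame of spindle_tip below -0.012 m and horizontal distance between knob_foot and spindle_tip below 0.003 m and angle between knob_center's own z axis and vertical below 0.12 rad and x of knob_point in the frame of spindle_tip above 0.03 m), for 0.1 s.
At the end, for the whole second after the job is handed in: Cover within 0.02 rad of level; knob on the spindle flat to flat (within 3 mm of its axis, tilt under 0.12 rad), its foot 42 to 49 mm above the bench, the collar pressed down over 4 of its 6 mm; knob at rest, the fingers still holding or pressing it with over 3 N (all of step 2 and value of joint collar above 0.004 m and contact force between knob and the fingers above 3 N and height (world z) of knob_foot between 0.042 and 0.049 m and linear speed of knob below 0.02 m/s); the arm keeps its last pose, push and grip.
It fails at once if another thing on the bench is moved more than 30 mm (distance of any of padlock, lock_cylinder, round_knob, screwdriver, mug, pin_jar, pin_tray from where it was at the start of the episode above 0.03 m).
It also fails if it takes over 48 s, if anything falls off the work surface, if the arm or the gripper's body presses on something with over 40 N, if the wrist force passes 120 N, or if a joint passes its speed limit or range.

## Working session

There is one attempt and no reset: what is moved stays moved. The work goes in short steps, Python scripts to look and compute and a tool call to move; the robot and the scene stay as the last step left them, time stands still between calls to the robot, and variables do not carry over. Pictures are saved under pics/ and viewed, and the job is handed in when it is done.

Besides the shell and the picture viewer there is one more tool, called after "Call:" as name(argument=value, ...), one argument or row to a line, values as JSON. drive_tool: Moves the arm, as the interface text tells. Its arguments: {"type":"object","properties":{"steps":{"type":"array"},"grip_force":{"type":"number"}},"required":["steps"]}

```bash
mkdir -p pics; python3 - <<'E'
from workcell import ctrl
import cv2,numpy as np
print(ctrl.get_obs())
for n in("side","top","wrist"):
    im=ctrl.get_image(n); cv2.imwrite(f"pics/{n}0.png",im["pixels"][:,:,::-1])
    print(n,{k:(np.round(v,4).tolist() if k!="pixels" else 0) for k,v in im.items()})
E
```

```text
{'clock': 0.0, 'joints': array([-1.25401078e+00,  8.74310755e-02,  1.75146448e-01,  1.65980772e+00,
       -1.22426511e-05,  1.57083959e+00]), 'joint_vel': array([-0.00018662,  0.00116386, -0.00124728, -0.00260006, -0.00178859,
       -0.00066911]), 'effort': array([-1.91690699e-03, -5.20390534e+01,  4.64798641e+01,  1.66066614e-02,
       -1.09431796e-04, -1.66095055e-05]), 'eef_pos': array([ 0.17125744, -0.5224151 ,  0.23060534]), 'orientation': array([-3.14029663e+00,  1.22987069e-05,  3.16742300e-01]), 'force': array([-0.42773353,  0.47940962,  0.50714909]), 'torque': array([-0.0282999 ,  0.00103311,  0.04753803]), 'width': 0.08511296111274204}
side {'pixels': 0, 'fx': 551.6494, 'fy': 551.6494, 'cx': 320.1096, 'cy': 239.0802, 'R': [[-0.6787, -0.7343, 0.0104], [-0.5777, 0.5251, -0.625], [0.4535, -0.4302, -0.7806]], 't': [0.3742, 0.3872, 1.0964]}
top {'pixels': 0, 'fx': 435.6177, 'fy': 435.6177, 'cx': 319.7286, 'cy': 243.8038, 'R': [[-0.0045, -0.9999, 0.0128], [-0.9965, 0.0035, -0.0832], [0.0832, -0.0131, -0.9964]], 't': [-0.0436, 0.5707, 1.0581]}
wrist {'pixels': 0, 'fx': 371.6483, 'fy': 371.6483, 'cx': 318.937, 'cy': 238.4431, 'tool_from_camera': [[0.0002, -0.9482, -0.3177, 0.0814], [1.0, 0.0001, 0.0004, 0.0005], [-0.0003, -0.3177, 0.9482, -0.1421], [0.0, 0.0, 0.0, 1.0]]}
```

View pics/side0.png

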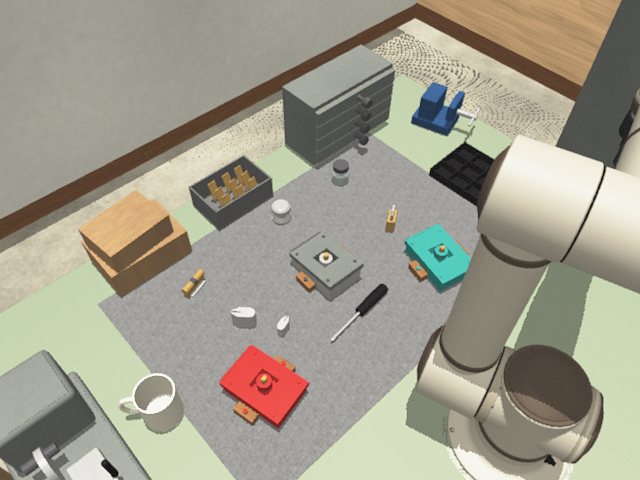

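View pics/top0.png

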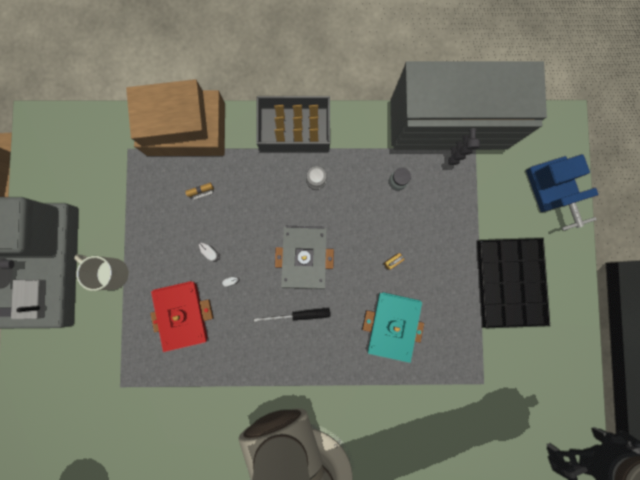

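View pics/wrist0.png

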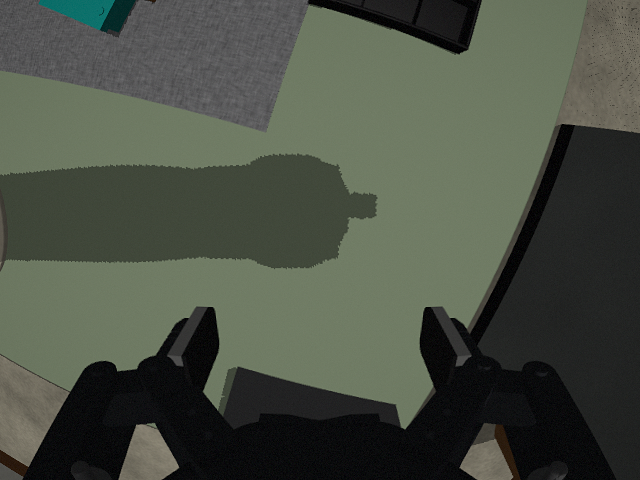

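Candidates for the case are grey (top 304,257), red (180,317) and turquoise (397,327); grey is the one the task means. Candidates for the knob are (208,252) and the smaller (230,282); the larger at (208,252) fits. I'll confirm both in enlarged crops.

```bash
python3 - <<'E'
import cv2,numpy as np
t=cv2.imread("pics/top0.png");s=cv2.imread("pics/side0.png")
a=cv2.resize(t[220:300,180:345],(792,384),interpolation=cv2.INTER_CUBIC)
cv2.imwrite("pics/c1.png",a)
a=cv2.resize(s[220:340,220:380],(800,600),interpolation=cv2.INTER_CUBIC)
cv2.imwrite("pics/c2.png",a)
E
```

```text
(no output)
```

View pics/c1.png

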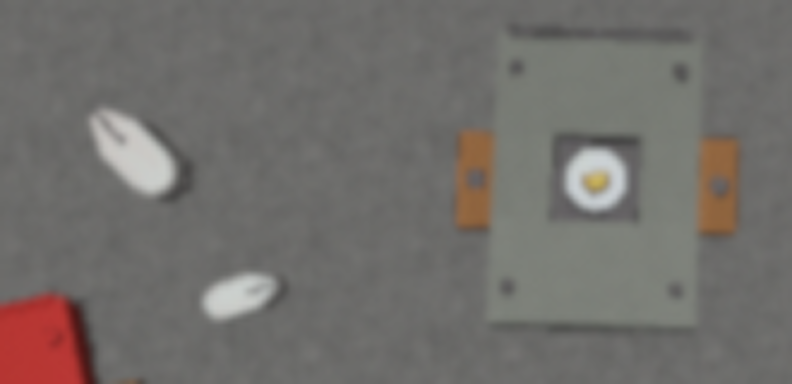

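View pics/c2.png

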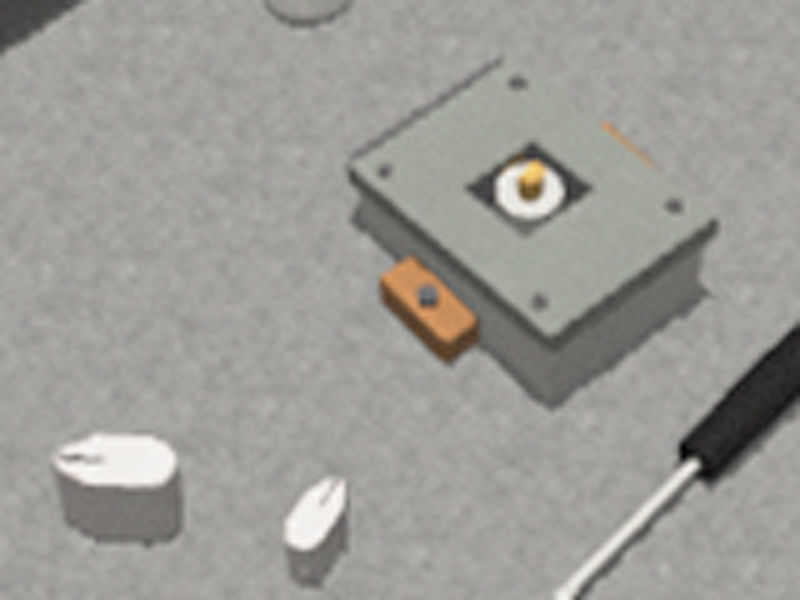

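```bash
cat > h.py <<'E'
import numpy as np,cv2
from workcell import ctrl
from scipy.spatial.transform import Rotation as Ro
T=dict(f=435.6177,c=(319.7286,243.8038),R=np.array([[-0.0045,-0.9999,0.0128],[-0.9965,0.0035,-0.0832],[0.0832,-0.0131,-0.9964]]),t=np.array([-0.0436,0.5707,1.0581]))
S=dict(f=551.6494,c=(320.1096,239.0802),R=np.array([[-0.6787,-0.7343,0.0104],[-0.5777,0.5251,-0.625],[0.4535,-0.4302,-0.7806]]),t=np.array([0.3742,0.3872,1.0964]))
def ray(C,uv):
    d=C['R'].T@np.array([(uv[0]-C['c'][0])/C['f'],(uv[1]-C['c'][1])/C['f'],1]);return -C['R'].T@C['t'],d/np.linalg.norm(d)
def tri(a,b):
    o1,d1=ray(T,a);o2,d2=ray(S,b)
    s=np.linalg.lstsq(np.stack([d1,-d2],1),o2-o1,rcond=None)[0]
    p,q=o1+s[0]*d1,o2+s[1]*d2
    return (p+q)/2,np.linalg.norm(p-q)
def atz(C,uv,z):
    o,d=ray(C,uv);return o+d*(z-o[2])/d[2]
def wcam():
    ob=ctrl.get_obs();im=ctrl.get_image("wrist")
    Rw=Ro.from_euler('xyz',ob['orientation']).as_matrix();M=np.eye(4);M[:3,:3]=Rw;M[:3,3]=ob['eef_pos']
    return im,M@np.array(im['tool_from_camera']),ob
def watz(im,W,uv,z):
    a=np.array([uv[0]-im['cx'],uv[1]-im['cy']]);r=np.hypot(*a);th=r/im['fx']
    d=np.array([*(a/r*np.sin(th)),np.cos(th)]) if r>0 else np.array([0,0,1.]);d=W[:3,:3]@d
    return W[:3,3]+d*(z-W[2,3])/d[2]
def wproj(im,W,X):
    p=W[:3,:3].T@(np.array(X)-W[:3,3]);th=np.arctan2(np.hypot(p[0],p[1]),p[2]);n=p[:2]/np.hypot(*p[:2])
    return np.array([im['cx'],im['cy']])+n*th*im['fx']
def proj(C,X):
    p=C['R']@np.array(X)+C['t'];return p[:2]/p[2]*C['f']+np.array(C['c'])
E
python3 - <<'E'
from h import *
t=lambda u,v:(180+u/4.8,220+v/4.8)
s=lambda u,v:(220+u/5,220+v/5)
for n,a,b in [("TL",t(500,28),s(350,163)),("TR",t(703,33),s(503,58)),("BR",t(697,328),s(718,225)),("BL",t(487,322),s(550,340)),("tip",t(596,178),s(533,168)),
 ("bTL",t(516,67),s(385,170)),("bTR",t(681,72),s(517,82)),("bBR",t(676,290),s(675,205)),("bBL",t(507,287),s(540,301)),
 ("knobpt",t(92,112),s(55,458)),("cleatL",t(476,179),s(428,293))]:
    p,e=tri(a,b);print(n,p.round(4),round(e,4))
for n,uv in(("kpt",(95,110)),("tail",(166,190)),("c",(140,158)),("idx0",(97,110)),("idx1",(124,143))): print(n,atz(T,t(*uv),.048).round(4))
E
```

```text
TL [0.6142 0.0416 0.0347] 0.0005
TR [ 0.6135 -0.0614  0.0304] 0.004
BR [ 0.4618 -0.0574  0.047 ] 0.0028
BL [0.4655 0.0476 0.0522] 0.003
tip [ 0.5364 -0.0074  0.0629] 0.0021
bTL [0.5946 0.034  0.0411] 0.0028
bTR [ 0.5919 -0.05    0.0406] 0.0031
bBR [ 0.4808 -0.047   0.0533] 0.0024
bBL [0.4829 0.0376 0.0547] 0.003
knobpt [0.5716 0.248  0.0437] 0.0016
cleatL [0.5389 0.0561 0.0191] 0.0033
kpt [0.5717 0.2448 0.048 ]
tail [0.5312 0.2084 0.048 ]
c [0.5473 0.2217 0.048 ]
idx0 [0.5717 0.2438 0.048 ]
idx1 [0.5549 0.2299 0.048 ]
```

The free end of the cover is towards the robot (−x). The bolts are at 54 mm there against 41 mm at the hinge end, so the tilt is about 0.12 rad. Next I move above it and look at the spindle.

```bash
cat >> h.py <<'E'
def rel(target,yaw=None,ob=None):
    "shift and turn in tool axes to reach target pointing straight down with yaw"
    ob=ob or ctrl.get_obs();R0=Ro.from_euler('xyz',ob['orientation'])
    sh=R0.inv().apply(np.array(target)-ob['eef_pos'])
    y=ob['orientation'][2] if yaw is None else yaw
    tu=(R0.inv()*Ro.from_euler('xyz',[np.pi,0,y])).as_rotvec()
    print("turn",tu.round(4).tolist(),"shift",sh.round(4).tolist(),'from',ob['eef_pos'].round(4),ob['orientation'].round(4))
E
python3 - <<'E'
from h import *
rel([.478,-.006,.231],0.)
E
```

```text
turn [-0.001, 0.0002, 0.3168] shift [0.4523, -0.3952, 0.0001] from [ 0.1713 -0.5225  0.2308] [-3.1406  0.      0.3168]
```

Call:
drive_tool(
  steps=[
    [[0,0,0.06],[0.045,-0.04,0],0.0],
    [[0,0,0.12],[0.09,-0.079,0],0.0],
    [[0,0,0.18],[0.135,-0.118,0],0.0],
    [[0,0,0.25],[0.18,-0.158,0],0.0],
    [[0,0,0.317],[0.226,-0.198,0],0.0],
  ],
  grip_force=60,
)

```text
clock: 0.78
eef_pos: [0.3248, -0.2622, 0.2309]
orientation: [-3.141, 0.0, -0.003]
force: [1.6, -0.4, -0.0]
width: -0.0001
```

```bash
python3 - <<'E'
from h import *
rel([.478,-.006,.20],0.)
E
```

```text
turn [-0.0008, 0.0, -0.0031] shift [0.1524, -0.2567, 0.0311] from [ 0.3248 -0.2622  0.2309] [-3.1408e+00  0.0000e+00 -3.1000e-03]
```

Call:
drive_tool(
  steps=[
    [[0,0,0],[0.03,-0.051,0.0],0.0],
    [[0,0,0],[0.061,-0.102,0.0],0.0],
    [[0,0,0],[0.091,-0.154,0.01],0.0],
    [[0,0,0],[0.122,-0.205,0.02],0.0],
    [[0,0,0],[0.152,-0.257,0.031],0.0],
  ],
)

```text
clock: 1.4
eef_pos: [0.4783, -0.0037, 0.1998]
orientation: [-3.141, -0.0, -0.003]
force: [1.7, -2.0, 1.3]
width: 0.0007
```

```bash
python3 - <<'E'
from h import *
im,W,ob=wcam();print(ob['eef_pos'],ob['orientation'],ob['force'])
cv2.imwrite("pics/w1.png",im['pixels'][:,:,::-1])
cv2.imwrite("pics/s1.png",ctrl.get_image("side")['pixels'][:,:,::-1])
for p in([.478,-.006,.06],[.538,-.0075,.066]):print(wproj(im,W,p))
E
```

```text
[ 0.47834281 -0.00366395  0.19976101] [-3.14094731e+00 -4.61455395e-04 -2.76701663e-03] [ 1.67429252 -2.01075852  1.28427887]
[321.09955574 223.50649281]
[323.07810548 147.86316623]
```

View pics/w1.png

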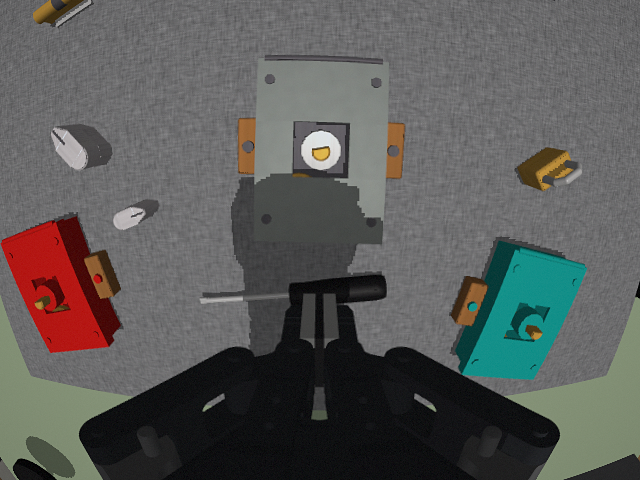

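```bash
python3 - <<'E'
import cv2
a=cv2.imread("pics/w1.png")
cv2.imwrite("pics/w1c.png",cv2.resize(a[120:185,285:355],(700,650)[0:2],interpolation=cv2.INTER_CUBIC)[:600])
E
```

```text
(no output)
```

View pics/w1c.png

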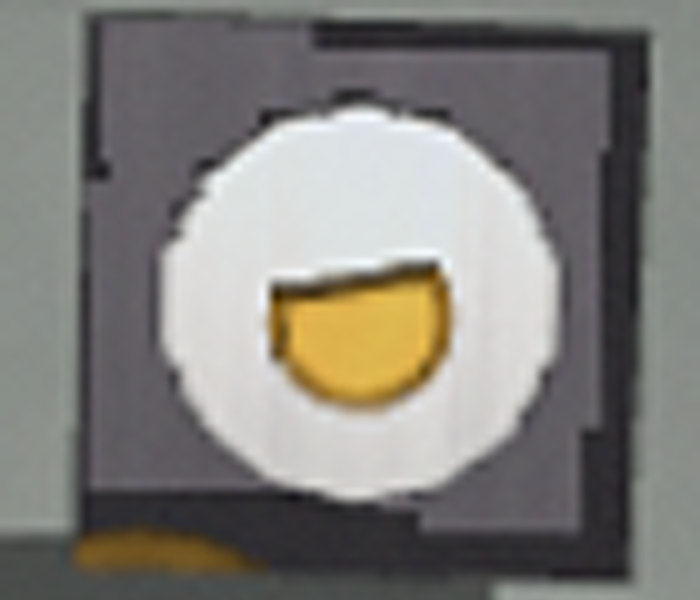

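View pics/s1.png

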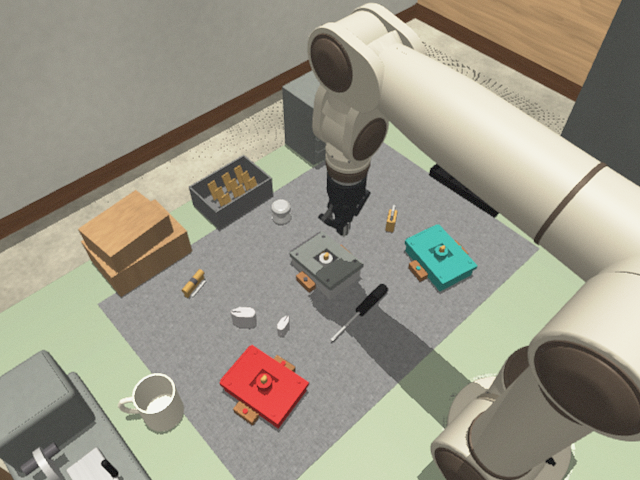

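Call:
drive_tool(
  steps=[
    [[0,0,0],[0,0.001,0.05],0.0],
    [[0,0,0],[0,0.002,0.1],0.0],
    [[0,0,0],[0,0.002,0.135],0.0],
    [[0,0,0],[0,0.002,0.145],0.0],
    [[0,0,0],[0,0.002,0.152],0.0],
  ],
)

```text
clock: 2.12
eef_pos: [0.4783, -0.0034, 0.0468]
orientation: [-3.14, 0.002, 0.004]
force: [-3.8, -0.7, 5.1]
width: -0.0003
```

Call:
drive_tool(
  steps=[
    [[0,0,0],[0,0,0.003],0.0],
    [[0,0,0],[0,0,0.005],0.0],
    [[0,0,0],[0,0,0.006],0.0],
    [[0,0,0],[0,0,0.006],0.0],
    [[0,0,0],[0,0,0.006],0.0],
  ],
)

```text
clock: 2.75
eef_pos: [0.4788, -0.0035, 0.0419]
orientation: [-3.14, 0.001, 0.004]
force: [-4.1, -0.2, 9.0]
width: -0.0002
```

Call:
drive_tool(
  steps=[
    [[0,0,0],[0,0,0.002],0.0],
    [[0,0,0],[0,0,0.003],0.0],
    [[0,0,0],[0,0,0.003],0.0],
    [[0,0,0],[0,0,0.003],0.0],
    [[0,0,0],[0,0,0.003],0.0],
  ],
)

```text
clock: 3.38
eef_pos: [0.479, -0.0036, 0.0416]
orientation: [-3.14, -0.001, 0.004]
force: [-14.0, 0.6, 26.8]
width: -0.0002
```

Hard stop reached: 27 N at z = 41.6 mm. I'll lift and check the cover and the flat.

Call:
drive_tool(
  steps=[
    [[0,0,0],[0,0,-0.02],0.0],
    [[0,0,0],[-0.005,0,-0.05],0.0],
    [[0,0,0],[0,0,-0.08],0.0],
    [[0,0,0],[0.02,0,-0.1],0.0],
    [[0,0,0],[0.02,0,-0.1],0.0],
  ],
)

```text
clock: 4.0
eef_pos: [0.5005, -0.0036, 0.1429]
orientation: [-3.14, -0.004, 0.004]
force: [0.3, -0.2, -0.8]
width: 0.0002
```

```bash
python3 - <<'E'
from h import *
im,W,ob=wcam();print(ob['eef_pos'],ob['orientation'],ob['force'])
cv2.imwrite("pics/w2.png",im['pixels'][:,:,::-1]);np.savez("w2.npz",W=W)
a=im['pixels'][:,:,::-1]
cv2.imwrite("pics/w2c.png",cv2.resize(a[60:285,200:440],(800,750)[0:2],interpolation=cv2.INTER_CUBIC)[:600])
s=ctrl.get_image("side")['pixels'][:,:,::-1]
cv2.imwrite("pics/s2.png",cv2.resize(s[220:310,270:390],(800,600),interpolation=cv2.INTER_CUBIC))
E
```

```text
[ 0.50053668 -0.00362053  0.14290098] [-3.14033336 -0.00389274  0.0037666 ] [ 0.26596173 -0.24235048 -0.82220057]
```

View pics/w2c.png

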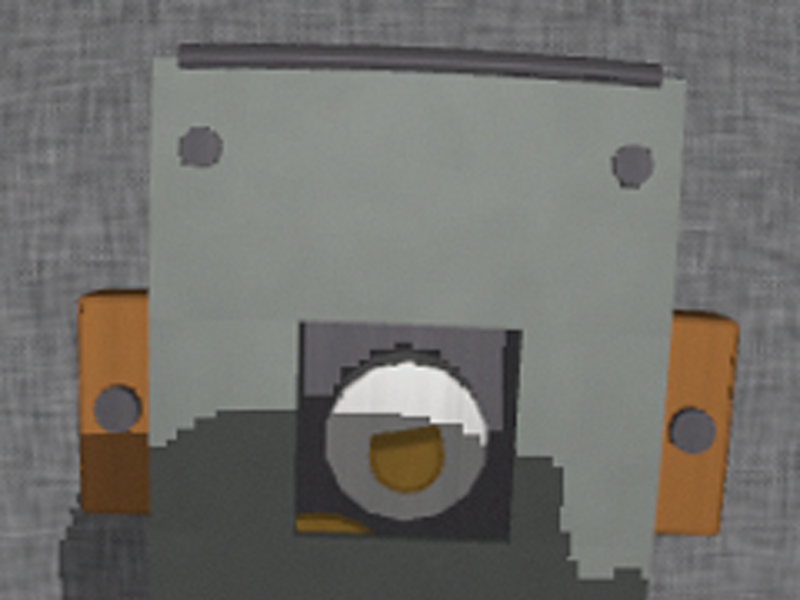

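View pics/s2.png

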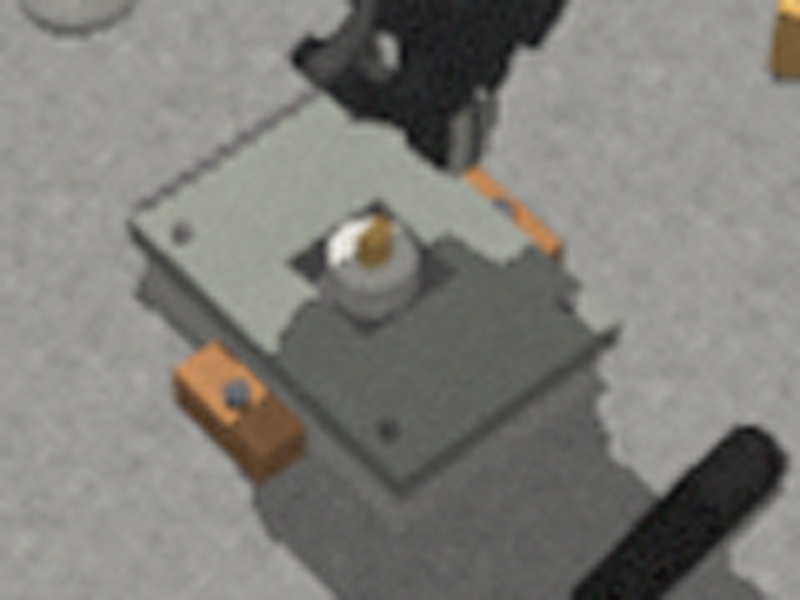

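```bash
python3 - <<'E'
from h import *
a=cv2.imread("pics/w2.png")
cv2.imwrite("pics/w2d.png",cv2.resize(a[165:225,290:355],(780,720),interpolation=cv2.INTER_CUBIC)[50:650])
hsv=cv2.cvtColor(a,cv2.COLOR_BGR2HSV)
m=((hsv[...,1]>110)&(hsv[...,2]>60)).astype(np.uint8)
for y in range(182,212):print(y,''.join('#' if v else '.' for v in m[y,300:345]), a[y,322])
E
```

```text
182 ............................................. [215 216 218]
183 ............................................. [215 217 218]
184 ............................................. [204 205 208]
185 ............................................. [97 98 99]
186 ............................................. [104 105 106]
187 ............................................. [107 106 106]
188 ..........................#####.............. [80 91 95]
189 .....................###########............. [36 61 77]
190 ..............##################............. [24 58 77]
191 ............####################............. [23 57 75]
192 ...........######################............ [24 59 78]
193 ...........######################............ [31 68 91]
194 ...........######################............ [ 32  79 104]
195 ...........######################............ [ 34  84 111]
196 ...........######################............ [ 36  84 110]
197 ...........######################............ [ 36  84 112]
198 ...........######################............ [ 36  84 112]
199 ...........######################............ [ 37  86 113]
200 ............####################............. [ 35  86 114]
201 ............####################............. [ 38  87 115]
202 .............###################............. [ 38  88 116]
203 .............##################.............. [ 41  90 118]
204 ..............################............... [ 37  87 115]
205 ...............##############................ [ 38  86 115]
206 .................##########.................. [ 29  73 100]
207 ....................####..................... [44 76 95]
208 ............................................. [ 86  93 101]
209 ............................................. [105 103 105]
210 ............................................. [102 102 103]
211 ............................................. [105 106 106]
```

View pics/w2d.png

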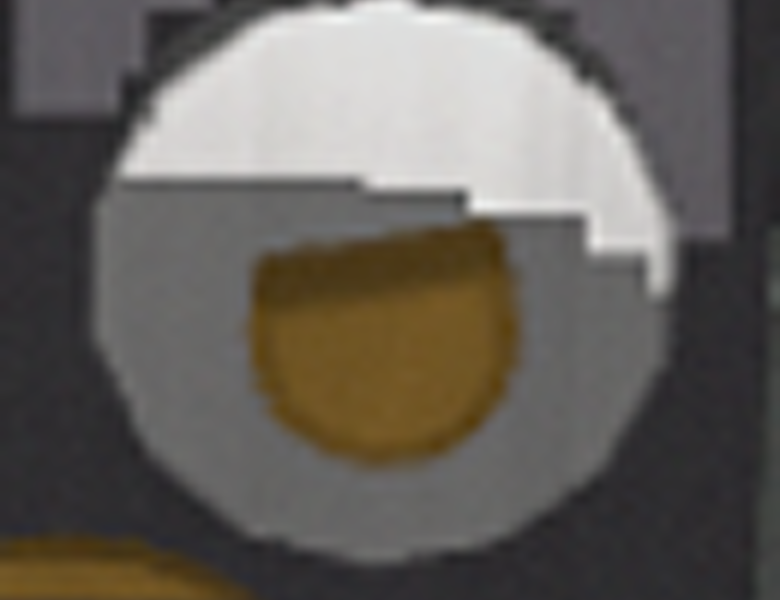

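```bash
python3 - <<'E'
from h import *
im=dict(cx=318.937,cy=238.4431,fx=371.6483);W=np.load("w2.npz")['W']
P=lambda u,v,z:watz(im,W,(290+(u-6)/12,165+(v+50-6)/12),z)
a,b=P(262,310,.066),P(495,272,.066);d=b-a;print("edge top",np.degrees(np.arctan2(d[0],-d[1])),np.linalg.norm(d))
a,b=P(262,250,.055),P(495,218,.055);d=b-a;print("edge low",np.degrees(np.arctan2(d[0],-d[1])))
L,R,B,Tt=[P(*p,.051) for p in((95,280),(675,275),(385,562),(390,0))]
print("collar",(L+R)/2,(Tt+B)/2,np.linalg.norm(L-R),np.linalg.norm(Tt-B))
L,R,B=[P(*p,.0645) for p in((250,330),(520,320),(382,466))]
print("spin",(L+R)/2,np.linalg.norm(L-R),B+[.007,0,0])
# bolts -> case yaw and centre; crop scale 3.333
Q=lambda u,v,z:watz(im,W,(200+(u-1.7)/3.333,60+(v-1.7)/3.333),z)
print(Q(201,147,.043),Q(633,165,.043)); l,r=Q(117,408,.021),Q(692,430,.021);print(l,r,(l+r)/2, np.degrees(np.arctan2((r-l)[0],-(r-l)[1])))
E
```

```text
edge top 9.725687159268082 0.011818832863627811
edge low 8.239157675013203
collar [ 0.53561465 -0.00574887  0.051     ] [ 0.53519031 -0.00588082  0.051     ] 0.03102230925312022 0.030725360741046294
spin [ 0.53577984 -0.00565649  0.0645    ] 0.013638893630487075 [ 0.5354381  -0.00554656  0.0645    ]
[0.59269309 0.03425119 0.043     ] [ 0.58976693 -0.04939475  0.043     ]
[0.53741922 0.0576103  0.021     ] [ 0.53306886 -0.06882792  0.021     ] [ 0.53524404 -0.00560881  0.021     ] -1.970597652463105
```

```bash
python3 - <<'E'
from h import *
rel([.54,.215,.17],.73)
E
```

```text
turn [-0.0013, -0.0003, -0.7263] shift [0.0423, -0.2185, -0.0289] from [ 0.4985 -0.0036  0.1408] [-3.1403e+00  2.0000e-04  3.7000e-03]
```

Call:
drive_tool(
  steps=[
    [[0,0,-0.145],[0.005,-0.04,-0.029],0.05],
    [[0,0,-0.29],[0.015,-0.085,-0.029],0.05],
    [[0,0,-0.435],[0.025,-0.13,-0.029],0.05],
    [[0,0,-0.58],[0.033,-0.175,-0.029],0.05],
    [[0,0,-0.727],[0.042,-0.2185,-0.029],0.05],
  ],
)

```text
clock: 4.72
eef_pos: [0.5389, 0.2162, 0.1688]
orientation: [-3.14, 0.001, 0.736]
force: [0.1, -0.7, 0.4]
width: 0.0498
```

Call:
drive_tool(
  steps=[
    [[0,0,0],[0,0,0],0.05],
    [[0,0,0],[0,0,0],0.05],
    [[0,0,0],[0,0,0],0.05],
    [[0,0,0],[0,0,0],0.05],
    [[0,0,0],[0,0,0],0.05],
  ],
)

```text
clock: 5.35
eef_pos: [0.5389, 0.2156, 0.1691]
orientation: [-3.14, 0.001, 0.735]
force: [0.2, -0.3, 1.1]
width: 0.0501
```

```bash
python3 - <<'E'
from h import *
im,W,ob=wcam();print(ob['eef_pos'],ob['orientation'],ob['force'],ob['width'])
cv2.imwrite("pics/w3.png",im['pixels'][:,:,::-1]);np.savez("w3.npz",W=W)
E
```

```text
[0.53891441 0.21561766 0.16906086] [-3.14004033e+00  6.58022886e-04  7.34685817e-01] [ 0.21817389 -0.30665403  1.12402326] 0.05006049429727028
```

View pics/w3.png

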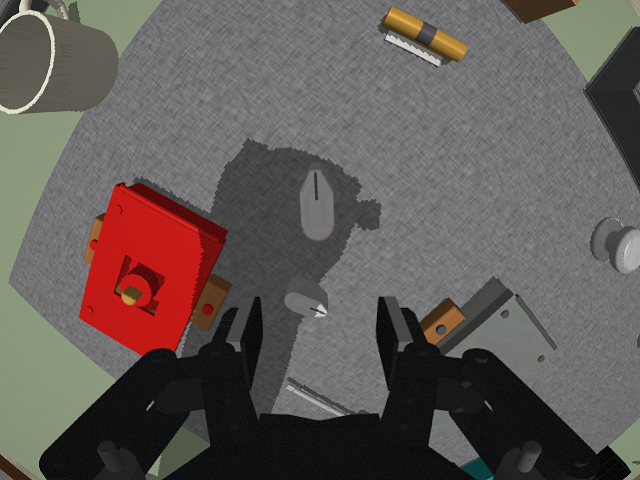

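```bash
python3 - <<'E'
from h import *
a=cv2.imread("pics/w3.png")
cv2.imwrite("pics/w3c.png",cv2.resize(a[160:250,270:365],(760,720),interpolation=cv2.INTER_CUBIC)[0:600][:, :])
cv2.imwrite("pics/w3c.png",cv2.resize(a[160:245,280:360],(560,595),interpolation=cv2.INTER_CUBIC))
E
```

```text
(no output)
```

View pics/w3c.png

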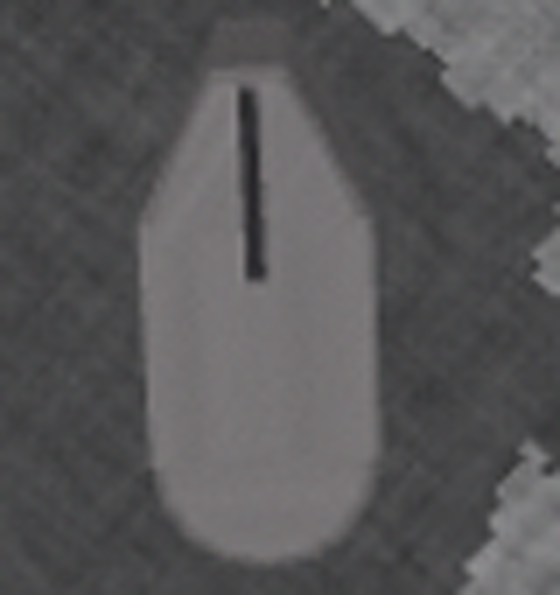

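```bash
python3 - <<'E'
from h import *
im=dict(cx=318.937,cy=238.4431,fx=371.6483);W=np.load("w3.npz")['W']
P=lambda u,v,z=.048:watz(im,W,(280+(u-3.5)/7,160+(v-3.5)/7),z)
tip,tail,i0,i1=P(250,68),P(268,562),P(246,90),P(256,280)
d=tip-tail;print(tip,tail,np.linalg.norm(d),np.arctan2(d[1],d[0]));d=i0-i1;print(np.arctan2(d[1],d[0]))
c1,c2=P(141,225),P(373,222);print("width",np.linalg.norm(c1-c2));c3,c4=P(153,460),P(377,460);print(np.linalg.norm(c3-c4))
d=(c1+c2-c3-c4);print("sides",np.arctan2(d[1],d[0]),'mid',(c1+c2)/2,(c3+c4)/2)
u=(tip-tail)/np.linalg.norm(tip-tail);print("centre", (tip-36e-3*u),(tail+18e-3*u))
E
```

```text
[0.57055822 0.24742087 0.048     ] [0.53246189 0.21058625 0.048     ] 0.05299169491989104 0.7685615096015959
0.7842291750900163
width 0.023888097643722142
0.02364407569977918
sides 0.7662281869819313 mid [0.55902186 0.23608049 0.048     ] [0.54069026 0.2184386  0.048     ]
centre [0.54467742 0.22239721 0.048     ] [0.5454023  0.22309808 0.048     ]
```

```bash
python3 - <<'E'
from h import *
rel([.5486,.2262,.013],.768)
E
```

```text
turn [-0.0016, 0.0006, -0.0331] shift [0.0143, -0.001, 0.156] from [0.5389 0.2157 0.169 ] [-3.140e+00  7.000e-04  7.349e-01]
```

Call:
drive_tool(
  steps=[
    [[-0.0016,0,-0.02],[0.007,-0.001,0.03],0.05],
    [[-0.0016,0,-0.033],[0.0143,-0.001,0.07],0.05],
    [[-0.0016,0,-0.033],[0.0143,-0.001,0.115],0.05],
    [[-0.0016,0,-0.033],[0.0143,-0.001,0.145],0.05],
    [[-0.0016,0,-0.033],[0.0143,-0.001,0.156],0.05],
  ],
)

```text
clock: 6.02
eef_pos: [0.5476, 0.2256, 0.0111]
orientation: [-3.141, 0.003, 0.768]
force: [0.4, 0.7, -0.3]
width: 0.05
```

Call:
drive_tool(
  steps=[
    [[0,0,0],[0,0,0],0.04],
    [[0,0,0],[0,0,0],0.03],
    [[0,0,0],[0,0,0],0.025],
    [[0,0,0],[0,0,0],0.015],
    [[0,0,0],[0,0,0],0.015],
  ],
  grip_force=60,
)

```text
clock: 6.65
eef_pos: [0.5484, 0.226, 0.0126]
orientation: [-3.141, 0.001, 0.768]
force: [-0.4, 0.7, 6.4]
width: 0.0236
```

Call:
drive_tool(
  steps=[
    [[0,0,0],[0,0,-0.03],0.015],
    [[0,0,0],[0,0,-0.07],0.015],
    [[0,0,0],[0,0,-0.11],0.015],
    [[0,0,0],[0,0,-0.12],0.015],
    [[0,0,0],[0,0,-0.12],0.015],
  ],
)

```text
clock: 7.28
eef_pos: [0.5487, 0.2261, 0.1326]
orientation: [3.142, 0.0, 0.768]
force: [0.8, -0.1, -1.2]
width: 0.0233
```

```bash
python3 - <<'E'
from h import *
im,W,ob=wcam();print(ob['eef_pos'],ob['orientation'],ob['force'],ob['width'])
cv2.imwrite("pics/w4.png",im['pixels'][:,:,::-1]);np.savez("w4.npz",W=W)
y=.157; rel([.5355+.005*np.cos(y),-.0057+.005*np.sin(y),.125],y)
E
```

```text
[0.54872317 0.22612907 0.13257937] [3.14153954e+00 4.82236594e-04 7.67624319e-01] [ 0.77458422 -0.12178205 -1.1691354 ] 0.023343139302144652
turn [0.0001, 0.0022, 0.6107] shift [-0.166, 0.1607, 0.0067] from [0.5483 0.226  0.1315] [-3.141e+00  2.100e-03  7.677e-01]
```

View pics/w4.png

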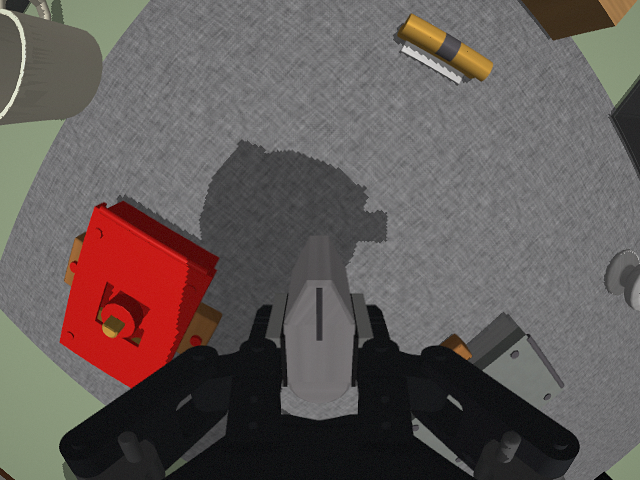

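```bash
python3 - <<'E'
from h import *
a=cv2.imread("pics/w4.png")
c=cv2.resize(a[225:415,265:375],None,fx=3.15,fy=3.15,interpolation=cv2.INTER_CUBIC)
c=cv2.convertScaleAbs(c,alpha=1.6)
cv2.imwrite("pics/w4c.png",cv2.resize(a[225:340,270:370],(520,598),interpolation=cv2.INTER_CUBIC));cv2.imwrite("pics/w4d.png",c)
E
```

```text
(no output)
```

View pics/w4d.png

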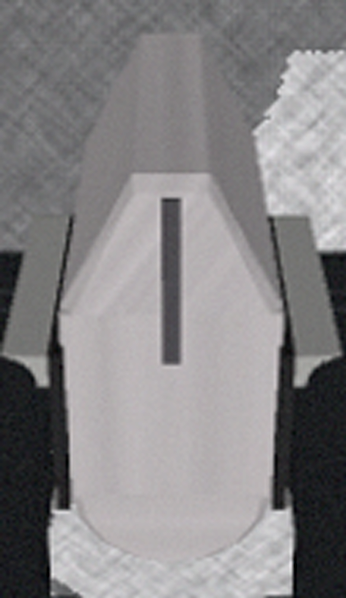

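```bash
python3 - <<'E'
from h import *
im=dict(cx=318.937,cy=238.4431,fx=371.6483);W=np.eye(4)
# tool frame: use tool_from_camera, plane z_tool = const
W=np.array([[0.0002,-0.9482,-0.3177,0.0814],[1,0.0001,0.0004,0.0005],[-0.0003,-0.3177,0.9482,-0.1421],[0,0,0,1.]])
P=lambda u,v,z:watz(im,W,(265+(u-1.6)/3.15,225+(v-1.6)/3.15),z)
zt=-.0354;zb=.0126
tip,tail=P(171,173,zt),P(172,562,zt);bt=P(170,36,zb)
i0,i1=P(171,198,zt),P(171,363,zt)
print(tip,tail,tip[0]-tail[0],bt, i0,i1)
print("centre x est",tip[0]-.036,tail[0]+.018,bt[0]-.036)
print((P(63,312,zt)+P(280,312,zt))/2,(P(77,500,zt)+P(268,500,zt))/2)
E
```

```text
[ 0.03200753  0.00049777 -0.0354    ] [-0.02120168  0.00062083 -0.0354    ] 0.05320920862797803 [0.03073206 0.00035621 0.0126    ] [ 0.02921265  0.00049792 -0.0354    ] [ 0.00905319  0.00049858 -0.0354    ]
centre x est -0.003992467381848913 -0.003201676009826949 -0.005267940063529805
[ 0.01555197  0.0005519  -0.0354    ] [-0.01100037  0.00067619 -0.0354    ]
```

```bash
python3 - <<'E'
from h import *
rel([.5402,-.0045,.125],.157)
E
```

```text
turn [0.0001, 0.0022, 0.6107] shift [-0.1658, 0.1602, 0.0067] from [0.5483 0.226  0.1315] [-3.141e+00  2.100e-03  7.677e-01]
```

Call:
drive_tool(
  steps=[
    [[0,0,0.12],[-0.034,0.032,0.0],0.015],
    [[0,0.001,0.24],[-0.068,0.065,0.0],0.015],
    [[0,0.001,0.37],[-0.102,0.098,0.0],0.015],
    [[0,0.002,0.49],[-0.135,0.13,0.003],0.015],
    [[0,0.002,0.611],[-0.1658,0.16,0.0067],0.015],
  ],
)

```text
clock: 7.95
eef_pos: [0.539, -0.0059, 0.123]
orientation: [-3.141, 0.003, 0.153]
force: [1.6, 0.7, -0.6]
width: 0.0239
```

Call:
drive_tool(
  steps=[
    [[0,0,0],[0,0,0],0.015],
    [[0,0,0],[0,0,0],0.015],
    [[0,0,0],[0,0,0],0.015],
    [[0,0,0],[0,0,0.0],0.015],
    [[0,0,0],[0,0,0.0],0.015],
  ],
)

```text
clock: 8.57
eef_pos: [0.5391, -0.0053, 0.123]
orientation: [-3.141, 0.003, 0.154]
force: [1.6, 0.4, -1.3]
width: 0.0235
```

```bash
python3 - <<'E'
from h import *
rel([.5402,-.0045,.082],.157)
print(ctrl.get_obs()['force'])
s=ctrl.get_image("side")['pixels'][:,:,::-1]
cv2.imwrite("pics/s3.png",cv2.resize(s[190:310,250:410],(800,600),interpolation=cv2.INTER_CUBIC))
E
```

```text
turn [-0.0002, 0.0027, -0.0034] shift [0.0013, -0.0006, 0.041] from [ 0.5391 -0.0053  0.123 ] [-3.1414e+00  2.7000e-03  1.5360e-01]
[ 1.56136578  0.42750294 -1.29781283]
```

View pics/s3.png

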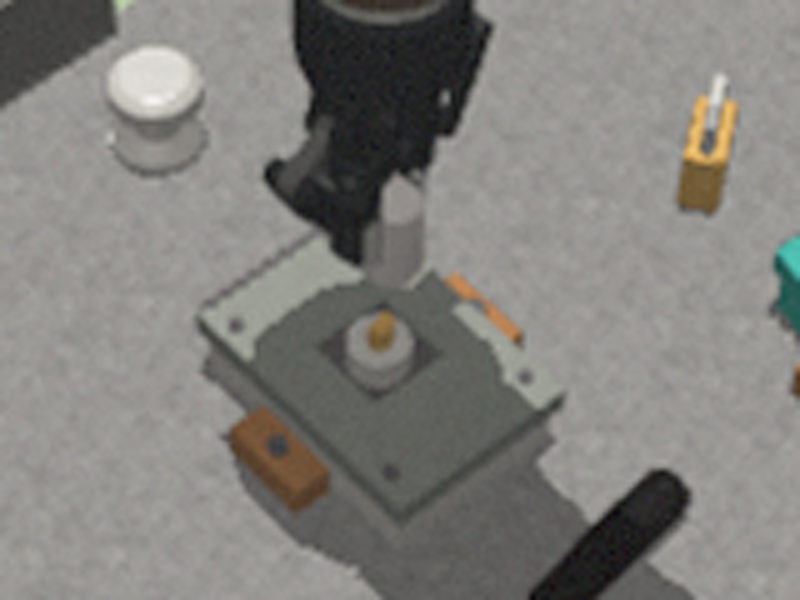

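Call:
drive_tool(
  steps=[
    [[0,0.0027,-0.003],[0.0013,-0.0006,0.015],0.015],
    [[0,0.0027,-0.003],[0.0013,-0.0006,0.03],0.015],
    [[0,0.0027,-0.003],[0.0013,-0.0006,0.039],0.015],
    [[0,0.0027,-0.003],[0.0013,-0.0006,0.039],0.015],
    [[0,0.0027,-0.003],[0.0013,-0.0006,0.039],0.015],
  ],
)

```text
clock: 9.25
eef_pos: [0.5403, -0.0047, 0.0843]
orientation: [-3.141, -0.0, 0.156]
force: [0.4, -0.0, -0.9]
width: 0.024
```

```bash
python3 - <<'E'
from h import *
rel([.5402,-.0045,.082],.157)
print(ctrl.get_obs()['force'])
s=ctrl.get_image("side")['pixels'][:,:,::-1]
cv2.imwrite("pics/s4.png",cv2.resize(s[220:290,290:370],(800,700),interpolation=cv2.INTER_CUBIC)[:600])
E
```

```text
turn [-0.0002, -0.0005, -0.0007] shift [-0.0001, -0.0002, 0.0023] from [ 0.5403 -0.0047  0.0843] [-3.1414e+00 -5.0000e-04  1.5630e-01]
[ 0.38822528 -0.01391824 -0.93625401]
```

View pics/s4.png

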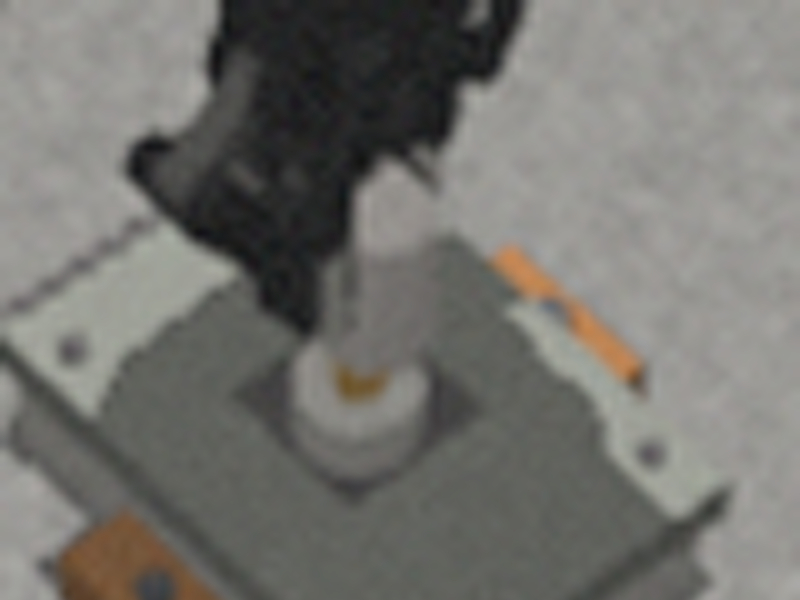

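Call:
drive_tool(
  steps=[
    [[0,0,0],[0,0,0.004],0.015],
    [[0,0,0],[0,0,0.007],0.015],
    [[0,0,0],[0,0,0.009],0.015],
    [[0,0,0],[0,0,0.011],0.015],
    [[0,0,0],[0,0,0.011],0.015],
  ],
)

```text
clock: 9.93
eef_pos: [0.5404, -0.0047, 0.0733]
orientation: [-3.141, -0.001, 0.156]
force: [0.6, -0.1, -1.4]
width: 0.0234
```

Call:
drive_tool(
  steps=[
    [[0,0,0],[0,0,0.004],0.015],
    [[0,0,0],[0,0,0.008],0.015],
    [[0,0,0],[0,0,0.011],0.015],
    [[0,0,0],[0,0,0.013],0.015],
    [[0,0,0],[0,0,0.014],0.015],
  ],
  grip_force=80,
)

```text
clock: 10.55
eef_pos: [0.5403, -0.0046, 0.0598]
orientation: [-3.141, -0.001, 0.156]
force: [-3.6, 1.0, 7.1]
width: 0.0232
```

Call:
drive_tool(
  steps=[
    [[0,0,0],[0,0,0.002],0.015],
    [[0,0,0],[0,0,0.003],0.015],
    [[0,0,0],[0,0,0.004],0.015],
    [[0,0,0],[0,0,0.004],0.015],
    [[0,0,0],[0,0,0.004],0.015],
  ],
)

```text
clock: 11.18
eef_pos: [0.5404, -0.0046, 0.0576]
orientation: [3.141, -0.002, 0.156]
force: [-6.9, 0.7, 15.7]
width: 0.0234
```

```bash
python3 - <<'E'
from h import *
s=ctrl.get_image("side")['pixels'][:,:,::-1]
cv2.imwrite("pics/s5.png",cv2.resize(s[220:290,290:370],(800,700),interpolation=cv2.INTER_CUBIC)[:600])
im,W,ob=wcam();cv2.imwrite("pics/w5.png",im['pixels'][:,:,::-1]);print(ob)
E
```

```text
{'clock': 11.225, 'joints': array([-8.70875038e-03,  6.61167318e-02, -1.81726584e-01,  1.32093986e+00,
        2.65158085e-04,  2.97655696e+00]), 'joint_vel': array([ 0.00036384, -0.00093062, -0.00102886, -0.00150052, -0.00040136,
        0.0001684 ]), 'effort': array([-2.89143948e-02, -4.29422164e+01,  4.22006392e+01, -3.27627115e+00,
       -3.60936778e-03, -3.18420447e-03]), 'eef_pos': array([ 0.54040306, -0.00463078,  0.05761114]), 'orientation': array([ 3.14152347e+00, -2.02936129e-03,  1.56327280e-01]), 'force': array([-6.54277896,  0.36499808, 15.94595492]), 'torque': array([ 0.02352821,  1.64696976, -0.03261728]), 'width': 0.02328855159224343}
```

View pics/s5.png

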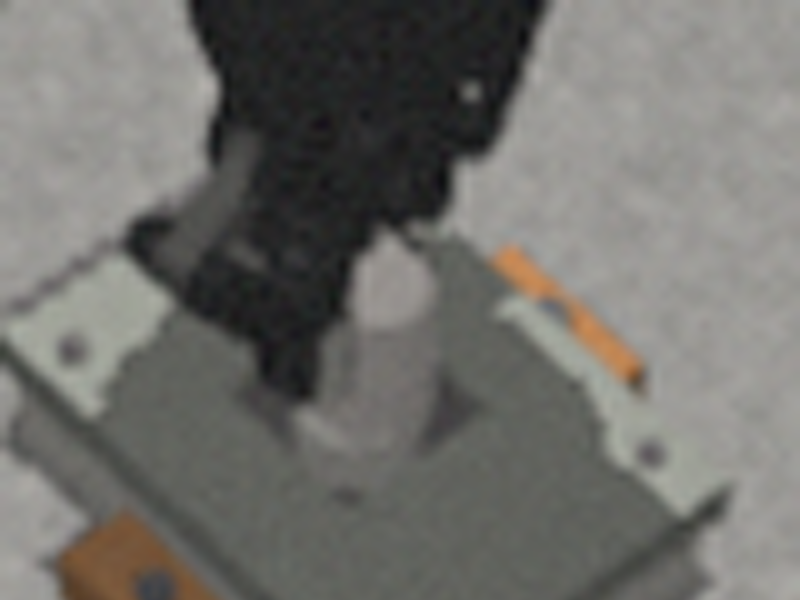

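View pics/w5.png

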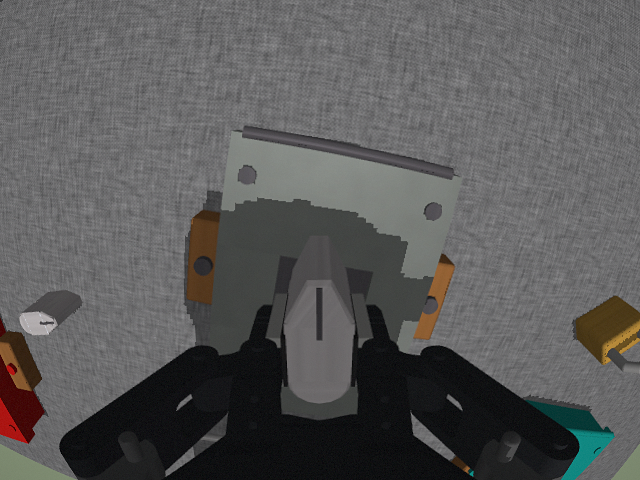

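The knob is home: 16 N with the tool at z = 57.6 mm puts the foot at about 45 mm. It looks the same in the fingers as after the lift, so it hasn't slipped. I'm handing in.

```bash
python3 -c "
from workcell import ctrl
print(ctrl.hand_in())
o=ctrl.get_obs();print(o['clock'],o['eef_pos'],o['force'],o['width'])"
```

```text
the job is handed in; nothing more can be done
None
the job is handed in; nothing more can be done
```

I pressed the cover of the grey lock case down level, then gripped the larger pointed knob by its parallel sides. I turned it to the spindle flat's heading, about 9° from world +x, slid it on and pressed it home. I handed in at about 11.2 s, still gripping and pressing the knob; the hand-in gave no verdict.

- **Cover:** it hit its hard stop with 27 N at z = 41.6 mm, and it looked level in the side and wrist pictures.
- **Sliding on:** there was no resistance down to about 5 mm past the tip, which suggests the flats met. The fit itself is hidden by the knob in the pictures.
- **Fully home:** pressing with 16 N (10 N holds the collar down) stopped the tool at z = 57.6 mm. That puts the knob's foot at about 45 mm, so the collar should be fully down.
- **Grip:** the finger opening was 23.3 mm at an 80 N grip setting, and the wrist picture showed no slip or visible tilt.
- **Other things on the bench:** I touched none of them.

**Small disagreement:** my wrist-camera estimates of the knob's centre in the fingers differed by up to about 2 mm. I took a value near the middle and shifted for a 0.5 mm sideways camera bias.

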